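# Index a well plate under the nozzle head against the flip stop

## Robot

A 7-joint arm with a two-finger parallel gripper is mounted at the origin on a cart in front of the work surface, level with it; the furniture and walls round the work are solid. World frame = base frame: x ahead of the robot, y to its left, z up, the work surface at z = 0. Lengths are in m, angles in rad, forces in N, time in s.
With the tool pointing down it reaches from about 0.4 to 0.875 m from the base axis. Payload 19.3 kg.
Tool frame: the origin (TCP) lies on the mounting face of the last link; the fingertips stand 173 mm ahead of it and the grasp point (between the pads) lies 155 mm ahead of it (bot.grip_point_offset is the distance from the TCP to the grasp point, in m); z points along the fingers, y is the line along which they close (so a half turn about z gives the same grasp; the last joint's range is limited). The gripper opens to 85 mm and grips with 20 to 120 N. Pads are 22 mm wide; open, the fingers measure 114 mm over their backs; the gripper's body (76 mm by 85 mm) begins 54 mm behind the grasp point. The pads swing forward as they close: fully open they stand 13 mm farther back than shut.
Start: joints at [-0.07, 0.521, -0.036, 1.599, 0.021, 1.021, -0.113], TCP at [0.625, -0, 0.405] pointing down, gripper open.
Joint ranges: [-2.91, 2.91], [-0.3, 2.13], [-1.5, 1.42], [0.17, 2.43], [-1.26, 4.41], [0.16, 1.93], [-2.52, 2.52]. Speed limits (rad/s): [1.89, 1.89, 2.39, 2.39, 3.01, 3.01, 3.01].

## Interface

Orientations are given as [roll, pitch, yaw] about the fixed x, y, z axes, in that order (R = Rz(yaw) Ry(pitch) Rx(roll)).
In Python, from workcell import bot gives the robot as it stands.
- The arm moves only by the tool arm_command, never from a script. Its argument "deltas" is a list of rows, each a list of 3 entries, a list of its own where there are three numbers: the shift along the tool's x, y, z in cm, then the turn, a rotation vector about the tool's x, y, z in rad, then the finger opening in cm, from 0 to 8.54. In form: [[[tx, ty, tz], [rx, ry, rz], claw], ...]. A call has 1 to 20 rows; each row shifts and turns the commanded pose from where the row before left it, along the tool's axes as they then stand; what a row does not reach is not made up. A row lasts 1/10 s, in which the tool goes at most 50 mm and 8.59 degrees, less where a joint would pass 70% of its speed; a pose out of reach is approached as far as the arm can. A call with a gripper value outside its range is refused whole. The fingers move at their own pace and stop on an object; "newtons" is the grip in N (left out, the last holds). Time passes only in rows, so rows that do not move let the fingers close. It gives the time, the measured TCP pose, the force, the opening and the grip force at its end, in the units of the state.
- bot.observe(): the state, without advancing time (a new reading comes with each control period).
- bot.grab_frame(name): name is "scene" or "side" or "wrist"; returns a dict with "frame" (384x512x3 uint8, red, green, blue), "K" (3x3 intrinsics, pixels), "rvec" (rotation vector, rad) and "tvec" (3), from world to camera coordinates, as OpenCV has them; the wrist camera has in their place "T_tool_cam" (4x4, takes a point from camera to tool coordinates, whose origin is the TCP and whose axes are the flange's). Camera axes: x right, y down, z forward; pixel columns grow to the right and rows downward; lengths in m; the calibration is good to about 2 mm. A picture is of the moment at which its call begins: read the wrist's pose just before it. There is no depth.
- bot.job_done(): hands the job in; it is judged then, once.
Trained networks look in a picture, given as the dict that the camera call returned (one of the last four; its "shot" number tells which), for a name from the list of things; names that differ only in an ending like _2 or _b are one class to them, and where a whole thing is asked for, a point or a joint stands for the part that bears it (a point fixed in the world has none). Each returns a list of dicts, best first, with "p" (0 to 1); they miss things now and then, are a little off and sometimes report something else, mostly with a low value. They report only what shows in the picture. A call takes as long as a camera call.
- bot.find_in(name, picture): "rect" ([left, top, width, height] in pixels, round what is visible of it).
- bot.mark_of(name, picture): "at" ([column, row] in pixels: a listed point, or the origin of a listed thing).
The state is a dict: "clock": time; "qpos": joint angles; "qd": joint speeds; "joint_efforts": joint torques, N m; "position": TCP position; "tool_rot": TCP orientation; "force": force on the tool from outside, world axes, zero at the start; "moment": the same for the moment, N m; "grip_width": finger opening in m; "finger_force": force on a finger pad.
Only numpy, scipy, OpenCV 4.12 (cv2) and the standard library are available. Lean on these libraries where they do the work, as an engineer would, in place of code of your own. Each camera call takes 0.05 s, during which the arm holds its last target. There are 200 camera calls.

## Task

Flip the hinged stop flag fully down across the plate track, then slide the white well plate along the track, flat on the deck, past the sprung side jaw and under the nozzle head, up against the stop. Feel it home: push until the stop's sprung rubber tip is pressed right in, hold that firm but gentle push for a moment without forcing it further, and leave the plate bearing on the stop and snug along the fence. Leave the other things on the bench where they are.

Things in the scene. Friction and masses are not known exactly. Their poses are not given: they have to be found in the camera images.
- track: Fixed plate track: grey deck, top 12 mm above the bench, y from -145 to +200 mm. Origin on the bench, below the seated plate's centre line; plates travel along its -y. Fence on the +x side: inner face x = +43 mm, 10 mm thick, 15 mm above the deck, full length. Near guide: inner face x = -46 mm, 9 mm above the deck, y +5 to +195 mm
- jaw (a point): Middle of the white sprung side jaw on the track's -x side, 52 mm long (y), 9 mm high, slanted lead-in at its +y end. It stands 3 mm into the plate's width, gives way as the plate slides in and presses it on the fence with 2 to 3 N: the plate then drags by a few newtons, with a bump as its front meets the jaw
- nozzle_head (a point): Centre of the underside of the white nozzle head that reaches over the track from a post behind the fence; 18 mm wide along the track's y, from 38 to 54 mm above the deck (post 58 mm, inlet stub on top 74 mm); its nozzles end 28 mm above the deck. The plate passes below it
- flag (a joint): Hinge of the stop flag, rad: 0 = folded up, leaning back 20 degrees behind upright, away from the track; 1.92 = fully down, level across the track, on its end stop. The axis lies along the track's y. Stiff (about 0.09 N m): the flag stays wherever it is left. Only fully down does the stop stand at the plate's height
- flag_hinge (a point): Middle of the flag's hinge axis, 26 mm above the deck, 31 mm behind the fence's inner face; axes as the track's. Its bracket is clamped at another place along the fence each time; the black bracket is 30 mm long (y), reaches 34 mm above the deck and 16 mm behind the axis, its low clamp screw 29 mm
- flag_knob (a point): Centre of the black finger knob (18 mm across, 16 mm high) near the end of the flag, a steel bar 14 mm wide (along the hinge), 9 mm thick, 98 mm long from the axis. The knob is 96 mm along it, 15 mm off the bar's middle, on top when the flag is down (then 41 mm above the deck); with the flag folded up it is on the side away from the track
- stop_block (a point): Middle of the block's face on the flag, looking to the track's +y; 74 mm from the hinge. A set screw, locked at another length each time (not measured), puts a rubber tip, 9 mm across, 6 to 25 mm in front of it. The tip is sprung: fully in after 2 mm at 4.4 N, then solid; over 12 N harms it. The point keeps its y as the flag turns; flag down: 8.5 mm above the deck, mid track
- plate_rear (a point): Middle of the rear end face of the white 96-well plate (86 mm wide in x, 128 mm long in y, 14 mm high, about 0.1 kg), 7 mm above its underside: the face to push. The plate lies loose on the deck between fence and guide, up to 3 mm off the fence, slightly askew. Axes as the track's: +y points away from the stop
- plate_front (a point): Middle of the same plate's front end face, 7 mm above its underside, 128 mm from plate_rear: the face that meets the stop's rubber tip
- plate_done_mid (a point): Centre of another white well plate, 86 x 128 x 14 mm, on the bench beside the track: leave alone
- cup_mid (a point): Centre of a small white cup, 31 mm across, 32 mm high, on the bench: leave alone
- forceps_mid (a point): Centre of steel forceps, 132 mm long, lying on the bench: leave alone

How it is judged:
By the outcome, as a careful person would: the job done as asked, in the order asked, and still so for the second after the job is handed in, with the robot touching nothing.
It also fails if it takes over 61 s, if anything falls off the work surface, if the arm or the gripper's body presses on something with over 40 N, if the wrist force passes 120 N, or if a joint passes its speed limit or range.

## Working session

There is one attempt and no reset: what is moved stays moved. The work goes in short steps, Python scripts to look and compute and a tool call to move; the robot and the scene stay as the last step left them, time stands still between calls to the robot, and variables do not carry over. Pictures are saved under pics/ and viewed, at most 10 in all, crops included, and the job is handed in when it is done.

Besides the shell and the picture viewer there is one more tool, called after ">>>" as name(argument=value, ...) on one line, values as JSON. arm_command: Moves the arm, as the interface text tells. Its arguments: {"type":"object","properties":{"deltas":{"type":"array","items":{"type":"array"}},"newtons":{"type":"number"}},"required":["deltas"]}

```bash
mkdir -p pics
cat > h.py <<'E'
import numpy as np,cv2
from workcell import bot
from scipy.spatial.transform import Rotation as R
def P(f,st=None):
    """returns K,Rwc,t (world->cam)"""
    if 'rvec' in f and f['rvec'] is not None:
        return f['K'],cv2.Rodrigues(np.array(f['rvec'],float))[0],np.array(f['tvec'],float).ravel()
    T=np.eye(4);T[:3,:3]=R.from_euler('xyz',st['tool_rot']).as_matrix();T[:3,3]=st['position']
    M=np.linalg.inv(T@np.array(f['T_tool_cam']));return f['K'],M[:3,:3],M[:3,3]
def ray(c,uv):
    K,Rm,t=c;d=Rm.T@np.linalg.inv(K)@np.array([uv[0],uv[1],1.]);return -Rm.T@t,d
def onz(c,uv,z):
    o,d=ray(c,uv);return o+d*(z-o[2])/d[2]
def tri(obs):
    A=np.zeros((3,3));b=np.zeros(3)
    for c,uv in obs:
        o,d=ray(c,uv);d=d/np.linalg.norm(d);Q=np.eye(3)-np.outer(d,d);A+=Q;b+=Q@o
    x=np.linalg.solve(A,b)
    r=[np.linalg.norm((np.eye(3)-np.outer(d/np.linalg.norm(d),d/np.linalg.norm(d)))@(x-o)) for o,d in (ray(*q) for q in obs)]
    return x,max(r)
def proj(c,X):
    K,Rm,t=c;p=K@(Rm@np.array(X)+t);return p[:2]/p[2]
E
cat > a.py <<'E'
from h import *
np.set_printoptions(precision=4,suppress=True)
st=bot.observe();print(st['tool_rot'],st['force'])
H=dict(track=0,jaw=.0165,nozzle_head=.05,flag_hinge=.038,flag_knob=None,stop_block=None,plate_rear=.019,plate_front=.019,plate_done_mid=.007,cup_mid=.016,forceps_mid=.004)
obs={}
for n in ['scene','side','wrist']:
    s=bot.observe();f=bot.grab_frame(n);cv2.imwrite(f'pics/{n}0.png',f['frame'][:,:,::-1]);c=P(f,s)
    for k,z in H.items():
        m=bot.mark_of(k,f)
        if m:
            obs.setdefault(k,[]).append((c,m[0]['at']));print(n,k,np.round(m[0]['at']),round(m[0]['p'],2),onz(c,m[0]['at'],z) if z is not None else '')
for k,o in obs.items():
    if len(o)>1: print(k,*tri(o))
E
python3 a.py
```

```text
[-3.1405  0.0001  1.5709] [ 0.1645 -0.1183  0.3213]
scene track [238. 262.] 0.94 [0.5109 0.0371 0.    ]
scene jaw [270. 250.] 0.93 [ 0.4788 -0.0258  0.0165]
scene nozzle_head [254. 232.] 0.86 [ 0.5144 -0.0137  0.05  ]
scene flag_hinge [246. 208.] 0.84 [ 0.6143 -0.0798  0.038 ]
scene flag_knob [243. 170.] 0.95 
scene stop_block [251. 187.] 0.74 
scene plate_rear [194. 282.] 0.92 [0.4984 0.1553 0.019 ]
scene plate_front [243. 253.] 0.84 [0.5071 0.0256 0.019 ]
scene plate_done_mid [352. 196.] 0.83 [ 0.5132 -0.3594  0.007 ]
scene cup_mid [226. 201.] 0.61 [ 0.7057 -0.0932  0.016 ]
scene forceps_mid [151. 211.] 0.64 [0.8098 0.0618 0.004 ]
side track [201. 202.] 0.86 [0.5097 0.0367 0.    ]
side jaw [196. 206.] 0.73 [ 0.4739 -0.0151  0.0165]
side nozzle_head [209. 192.] 0.89 [ 0.5222 -0.0061  0.05  ]
side flag_hinge [244. 200.] 0.55 [ 0.6033 -0.0768  0.038 ]
side flag_knob [253. 168.] 0.76 
side stop_block [237. 177.] 0.57 
side plate_rear [184. 179.] 0.89 [0.5023 0.1873 0.019 ]
side plate_front [203. 198.] 0.94 [0.5102 0.0238 0.019 ]
side plate_done_mid [255. 268.] 0.78 [ 0.5038 -0.349   0.
[... 500 characters left out ...]
 [ 0.7185 -0.104   0.016 ]
wrist forceps_mid [394. 119.] 0.8 [0.8029 0.0629 0.004 ]
track [0.5115 0.0304 0.0003] 0.007139158759895602
jaw [ 0.4743 -0.0166  0.0188] 0.00497223527207503
nozzle_head [ 0.5172 -0.0119  0.0513] 0.003532998245672815
flag_hinge [ 0.6047 -0.0786  0.0416] 0.0055488372941461545
flag_knob [ 0.6241 -0.0824  0.1368] 0.004638323328945442
stop_block [ 0.5851 -0.0729  0.1118] 0.005287791366964503
plate_rear [0.4951 0.1592 0.027 ] 0.004170999906957597
plate_front [0.5097 0.0278 0.0175] 0.003596302465680154
plate_done_mid [ 0.505  -0.3508  0.0107] 0.00301625758867879
cup_mid [ 0.7252 -0.1077  0.0094] 0.009821011947352534
forceps_mid [0.802  0.0642 0.008 ] 0.0015419397393426559
```

View pics/wrist0.png

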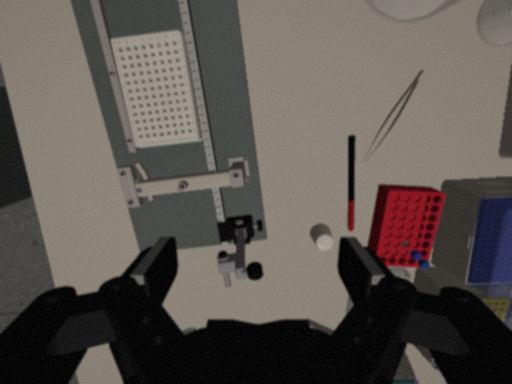

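View pics/scene0.png

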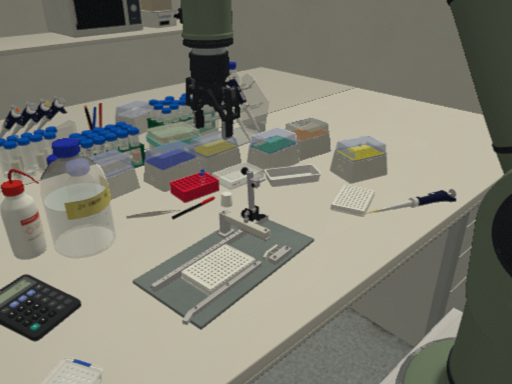

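The wrist view shows the plate at (157,90), the head bar from (130,185) to (240,175), and the flag folded up with its hinge at about (240,230) and its knob at (255,270). The cup at (322,238) is clear of it. The scene view agrees with this. Next I'll fit the track yaw and origin from edges.

```bash
cat > b.py <<'E'
from h import *
np.set_printoptions(precision=4,suppress=True)
s=bot.observe();f=bot.grab_frame('wrist');c=P(f,s)
g=cv2.cvtColor(f['frame'],cv2.COLOR_RGB2GRAY)
L=cv2.createLineSegmentDetector().detect(g)[0][:,0]
for l in L:
    n=np.hypot(l[2]-l[0],l[3]-l[1])
    if n>35 and min(l[0],l[2])>60 and max(l[0],l[2])<285 and max(l[1],l[3])<262:
        a,b=onz(c,l[:2],.026)[:2],onz(c,l[2:],.026)[:2];d=b-a
        if d[1]<0:d=-d
        print(np.round(l),a,b,'yaw',np.arctan2(-d[0],d[1]))
E
python3 b.py
```

```text
[215. 168. 186.   1.] [0.5688 0.0014] [0.5454 0.1895] yaw 0.12399981327101633
[136. 148. 202. 141.] [0.4693 0.0278] [0.554  0.0369] yaw -1.4650030354330101
[177.  29. 112.  38.] [0.5329 0.1613] [0.4578 0.1528] yaw -1.457908853088766
[111.  41. 135. 145.] [0.456  0.1499] [0.4684 0.0318] yaw 0.10421238930990118
[228. 172. 134. 183.] [ 0.5859 -0.0034] [ 0.4614 -0.0189] yaw -1.4467515332337424
[237.   0. 264. 217.] [0.601  0.1895] [ 0.633  -0.0666] yaw 0.12438073946215619
[152. 195. 211. 188.] [ 0.4832 -0.0349] [ 0.562  -0.0251] yaw -1.447106984225163
[222. 244. 179. 249.] [ 0.5739 -0.1073] [ 0.5131 -0.1147] yaw -1.4507533896708413
[139. 250.  70.   0.] [ 0.4557 -0.1174] [0.4173 0.19  ] yaw 0.12425726009892345
[114.  68.  98.   0.] [0.4555 0.1209] [0.4485 0.1898] yaw 0.10140970997009019
[199. 138. 180.  32.] [0.5499 0.0397] [0.5365 0.1587] yaw 0.11233805963916758
[177.   0. 186.  42.] [0.5355 0.1897] [0.5417 0.1486] yaw 0.14982486821383784
[ 90.   0. 108.  73.] [0.4388 0.1899] [0.4479 0.1156] yaw 0.12167190432780596
[109.  75. 126. 141.] [0.4483 0.113 ] [0.4578 0.0369] yaw 0.12429203823523231
[194.  89. 202. 138.] [0.5482 0.0975] [0.5545 0.04  ] yaw 0.10847601076537686
[190.   1. 218. 169.] [0.5491 0.1895] [ 0.5732 -0.0001] yaw 0.12658451879537982
```

>>> arm_command(deltas=[[[0,0,0],[0,0,-0.062],0],[[0,0,0],[0,0,-0.062],0],[[-2.0,1.3,1.5],[0,0,0],0],[[-2.0,1.3,1.5],[0,0,0],0],[[-2.0,1.3,1.5],[0,0,0],0],[[-2.1,1.3,1.5],[0,0,0],0],[[0,0,0],[0,0,0],0],[[0,0,0],[0,0,0],0]])

```text
clock: 2.65
position: [0.6866, -0.0741, 0.3441]
tool_rot: [-3.141, -0.0, 1.694]
force: [-0.9, 1.2, -0.1]
grip_width: 0.0
finger_force: 0.0
```

```bash
cat > c.py <<'E'
import sys
from h import *
np.set_printoptions(precision=4,suppress=True)
O=np.array([.512,.033,0]);y=.124
def T(X): return R.from_euler('z',-y).apply(np.array(X)-O)
if __name__=='__main__':
    tag,names=sys.argv[1],sys.argv[2].split(',')
    H=dict(track=0,jaw=.0165,nozzle_head=.05,flag_hinge=.038,plate_rear=.019,plate_front=.019)
    s=bot.observe();print(s['clock'],'pos',s['position'],'rot',s['tool_rot'],'tcp track',T(s['position']),s['force'],s['grip_width'])
    obs={}
    for n in sys.argv[3].split(','):
        s=bot.observe();f=bot.grab_frame(n);cv2.imwrite(f'pics/{n}{tag}.png',f['frame'][:,:,::-1]);c=P(f,s)
        for k in names:
            m=bot.mark_of(k,f)
            if m:
                obs.setdefault(k,[]).append((c,m[0]['at']));print(n,k,np.round(m[0]['at']),round(m[0]['p'],2),T(onz(c,m[0]['at'],H[k])) if k in H else '')
    for k,o in obs.items():
        if len(o)>1: p,r=tri(o);print(k,T(p),r)
E
python3 c.py 1 flag_hinge,flag_knob,stop_block,nozzle_head,plate_front,plate_rear,track wrist,side,scene
```

```text
2.65 pos [ 0.6866 -0.0741  0.3441] rot [-3.1406 -0.0003  1.6942] tcp track [ 0.16   -0.1279  0.3441] [-0.9107  1.192  -0.1445] 4.9828866097902847e-05
wrist flag_hinge [175. 184.] 0.58 [ 0.073  -0.1278  0.038 ]
wrist flag_knob [165. 218.] 0.84 
wrist stop_block [130. 200.] 0.98 
wrist nozzle_head [82. 99.] 0.62 [-0.0017 -0.0444  0.05  ]
wrist plate_front [94. 53.] 0.62 [-0.0009 -0.0004  0.019 ]
wrist track [106.  70.] 0.63 [-0.0018 -0.0133  0.    ]
side flag_hinge [243. 203.] 0.91 [ 0.066  -0.1355  0.038 ]
side flag_knob [254. 169.] 0.48 
side stop_block [239. 180.] 0.68 
side nozzle_head [211. 188.] 0.58 [ 0.0223 -0.0169  0.05  ]
side plate_front [205. 198.] 0.86 [ 0.0021 -0.0162  0.019 ]
side plate_rear [186. 182.] 0.69 [0.0039 0.1298 0.019 ]
side track [202. 204.] 0.83 [-0.0045 -0.0098  0.    ]
scene flag_hinge [248. 210.] 0.68 [ 0.0796 -0.1226  0.038 ]
scene flag_knob [244. 171.] 0.63 
scene stop_block [252. 185.] 0.72 
scene nozzle_head [254. 233.] 0.84 [-0.0068 -0.042   0.05  ]
scene plate_front [240. 250.] 0.73 [ 0.0059 -0.0095  0.019 ]
scene plate_rear [192. 283.] 0.84 [0.0025 0.1264 0.019 ]
scene track [238. 260.] 0.58 [ 0.0041 -0.0013  0.    ]
flag_hinge [ 0.0749 -0.1256  0.0356] 0.006085182779618994
flag_knob [ 0.0977 -0.13    0.1338] 0.006799897901859862
stop_block [ 0.0612 -0.1211  0.1091] 0.003325054075158571
nozzle_head [ 0.0018 -0.0439  0.0561] 0.010386086606593297
plate_front [ 0.0033 -0.0057  0.0194] 0.005976019311806794
track [ 0.     -0.0073 -0.0014] 0.007099261129292243
plate_rear [0.0023 0.1269 0.02  ] 0.000534909804035283
```

>>> arm_command(deltas=[[[0,0,2.0],[0,0,0],0],[[0,0,2.0],[0,0,0],0],[[0,0,1.8],[0,0,0],0],[[0,-1.6,0],[0,0,0],0],[[0,-1.6,-0.1],[0,0,0],0],[[0,-1.6,-0.1],[0,0,0],0],[[0,-1.1,-0.2],[0,0,0],0],[[0,-1.1,-0.2],[0,0,0],0],[[0,-1.1,-0.2],[0,0,0],0],[[0,0,0],[0,0,0],0]])

```text
clock: 4.85
position: [0.6053, -0.0844, 0.2952]
tool_rot: [-3.141, 0.0, 1.694]
force: [0.5, -0.4, 0.1]
grip_width: 0.0
finger_force: 0.0
```

```bash
python3 c.py 2 flag_knob,stop_block side,scene
```

```text
4.85 pos [ 0.6053 -0.0844  0.2952] rot [-3.1414  0.0002  1.6943] tcp track [ 0.0781 -0.128   0.2952] [ 0.5307 -0.4442  0.083 ] 3.314541953073126e-05
side flag_knob [242. 174.] 0.71 
side stop_block [231. 185.] 0.57 
scene flag_knob [257. 176.] 0.58 
scene stop_block [261. 196.] 0.77 
flag_knob [ 0.0616 -0.1323  0.1287] 0.001933685796261262
stop_block [ 0.0349 -0.1163  0.0936] 0.0004924199574337261
```

View pics/scene2.png

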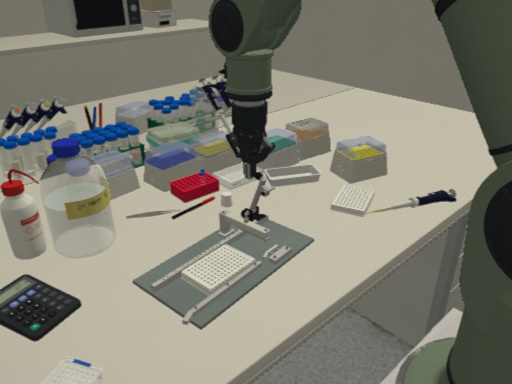

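The scene view shows the flag leaning toward the track at (262,190) with the fingers behind the knob at (257,176). I'll continue along the arc.

>>> arm_command(deltas=[[[0,-1.1,0.1],[0,0,0],0],[[0,-1.1,0.1],[0,0,0],0],[[0,-1.1,0.3],[0,0,0],0],[[0,-1.1,0.5],[0,0,0],0],[[0,-1.0,0.5],[0,0,0],0],[[0,-1.0,0.6],[0,0,0],0],[[0,-0.6,0.6],[0,0,0],0],[[0,-0.6,0.6],[0,0,0],0],[[0,-0.6,0.7],[0,0,0],0],[[0,-0.5,0.7],[0,0,0],0],[[0,-0.5,0.7],[0,0,0],0],[[0,0,0.3],[0,0,0],0],[[0,0,0],[0,0,0],0]])

```text
clock: 6.45
position: [0.5149, -0.0953, 0.2372]
tool_rot: [-3.141, -0.0, 1.695]
force: [0.3, 0.8, 1.0]
grip_width: 0.0001
finger_force: 0.0
```

```bash
python3 c.py 3 flag_knob,stop_block side,scene
```

```text
6.45 pos [ 0.5149 -0.0953  0.2372] rot [-3.1409 -0.0002  1.6948] tcp track [-0.013  -0.1277  0.2372] [0.2629 0.7593 1.0008] 9.929585134932688e-05
side flag_knob [221. 202.] 0.59 
side stop_block [219. 212.] 0.47 
scene flag_knob [285. 217.] 0.76 
scene stop_block [272. 230.] 0.54 
flag_knob [-0.0124 -0.134   0.0565] 0.007408309897396281
stop_block [-0.0023 -0.1123  0.0181] 0.0019294452944335259
```

>>> arm_command(deltas=[[[0,0,0.1],[0,0,0],0],[[0,0,0.1],[0,0,0],0],[[0,0,0.1],[0,0,0],0],[[0,0,0],[0,0,0],0]])

```text
clock: 7.15
position: [0.5149, -0.0953, 0.2345]
tool_rot: [-3.141, -0.0, 1.695]
force: [-0.3, -0.3, -0.7]
grip_width: -0.0001
finger_force: 0.0
```

>>> arm_command(deltas=[[[0,0,0.1],[0,0,0],0],[[0,0,0.1],[0,0,0],0],[[0,0,0],[0,0,0],0]])

```text
clock: 7.45
position: [0.515, -0.0954, 0.2335]
tool_rot: [3.141, 0.0, 1.695]
force: [-6.6, 1.7, 24.2]
grip_width: 0.0002
finger_force: 11.8
```

>>> arm_command(deltas=[[[0,0,-1.5],[0,0,0],0],[[0,0,-2.5],[0,0,0],0],[[0,0,-3.0],[0,0,0],0],[[1.5,0.3,0],[0,0,0],0],[[3,0.5,0],[0,0,0],0],[[3,0.5,0],[0,0,0],0],[[3,0,0],[0,0,0],0],[[3,0,0],[0,0,0],0],[[3,0,0],[0,0,0],0],[[3,0,0],[0,0,0],0],[[3,0,0],[0,0,0],0],[[3,0,0],[0,0,0],0],[[2,0,0],[0,0,0],0],[[1.8,0,0],[0,0,0],0],[[0,0,0],[0,0,0],0]])

```text
clock: 8.95
position: [0.4908, 0.1998, 0.3022]
tool_rot: [-3.141, -0.001, 1.698]
force: [1.4, -0.5, 0.2]
grip_width: 0.0002
finger_force: 0.0
```

```bash
python3 c.py 4 flag_knob,stop_block,plate_rear,plate_front,flag_hinge,nozzle_head wrist,side,scene
python3 - <<'E'
import cv2,numpy as np
a=cv2.resize(cv2.imread('pics/wrist4.png'),(400,300));b=cv2.resize(cv2.imread('pics/scene4.png')[130:330,120:360],(400,300*400*200//(240*300)))
s=cv2.resize(cv2.imread('pics/side4.png')[130:280,150:330],(400,300))
b=cv2.resize(b,(400,300));w=cv2.resize(cv2.imread('pics/wrist4.png')[150:384],(400,300))
cv2.imwrite('pics/m4.png',np.vstack([np.hstack([a,b]),np.hstack([w,s])]))
E
```

```text
8.95 pos [0.4908 0.1998 0.3022] rot [-3.1412 -0.001   1.6983] tcp track [-0.0004  0.1681  0.3022] [ 1.4234 -0.5379  0.2018] 0.0001539605552724808
wrist flag_knob [502. 329.] 0.46 
wrist plate_rear [260. 230.] 0.59 [0.0011 0.1266 0.019 ]
wrist plate_front [256. 331.] 0.83 [-0.0022  0.0014  0.019 ]
side flag_knob [220. 204.] 0.76 
side stop_block [222. 212.] 0.67 
side plate_rear [187. 180.] 0.64 [0.0164 0.1449 0.019 ]
side plate_front [205. 198.] 0.72 [ 0.0042 -0.0093  0.019 ]
side flag_hinge [242. 200.] 0.81 [ 0.0717 -0.1192  0.038 ]
side nozzle_head [209. 192.] 0.85 [ 0.0047 -0.038   0.05  ]
scene flag_knob [284. 220.] 0.74 
scene stop_block [274. 230.] 0.63 
scene plate_rear [195. 285.] 0.68 [-0.0052  0.1278  0.019 ]
scene plate_front [240. 252.] 0.96 [ 0.0011 -0.0056  0.019 ]
scene flag_hinge [249. 212.] 0.73 [ 0.073  -0.1166  0.038 ]
scene nozzle_head [253. 233.] 0.71 [-0.0052 -0.0406  0.05  ]
flag_knob [ 0.0639 -0.0215  0.0539] 0.16684567017567484
plate_rear [0.002  0.127  0.0223] 0.00845891299049938
plate_front [ 0.0017 -0.0054  0.0167] 0.005172894102866467
stop_block [ 0.002  -0.1216  0.0178] 0.0018156538695875367
flag_hinge [ 0.0733 -0.1173  0.0372] 0.00044127028648931633
nozzle_head [-0.0004 -0.0432  0.0503] 0.003539605776722021
```

View pics/m4.png

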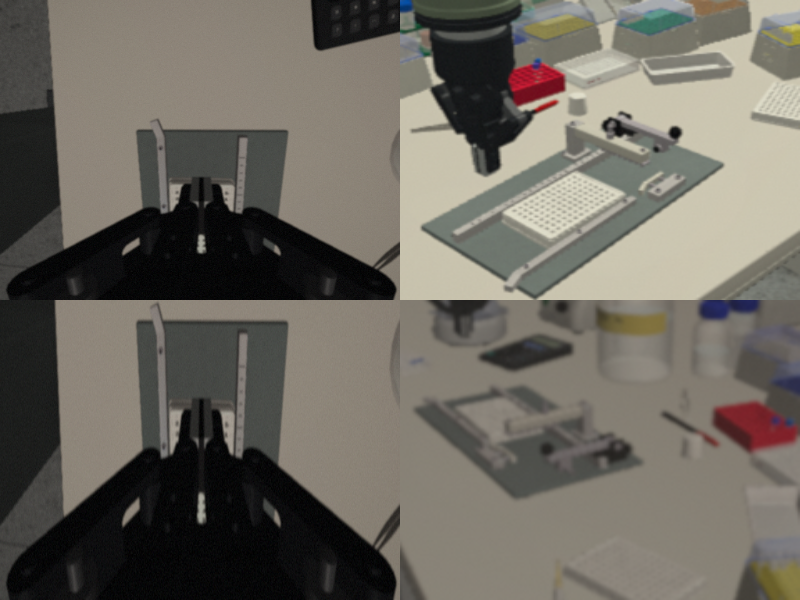

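The scene crop shows the flag level across the track and the plate clear with the fingers behind it. I'll descend behind the plate and push.

>>> arm_command(deltas=[[[0,0,2.5],[0,0,-0.003],0],[[0,0,2.5],[0,0,0],0],[[0,0,2.5],[0,0,0],0],[[0,0,2.0],[0,0,0],0],[[0,0,1.5],[0,0,0],0],[[0,0,0],[0,0,0],0],[[-0.8,0,0],[0,0,0],0],[[-0.8,0,0],[0,0,0],0],[[-0.6,0,0],[0,0,0],0],[[0,0,0],[0,0,0],0]])

```text
clock: 11.0
position: [0.4948, 0.1738, 0.1933]
tool_rot: [3.141, 0.0, 1.696]
force: [-0.7, 0.8, 0.2]
grip_width: -0.0002
finger_force: 0.0
```

```bash
python3 c.py 5 plate_rear,plate_front side,scene
python3 - <<'E'
import cv2,numpy as np
b=cv2.resize(cv2.imread('pics/scene5.png')[180:330,120:320],(800,600));cv2.imwrite('pics/m5.png',b)
E
```

```text
11.0 pos [0.4948 0.1738 0.1933] rot [3.1408 0.0002 1.6959] tcp track [0.0003 0.1419 0.1933] [-0.6849  0.8057  0.2289] -0.00022360231550082644
side plate_rear [186. 180.] 0.58 [0.0104 0.1416 0.019 ]
side plate_front [204. 196.] 0.76 [0.0077 0.0044 0.019 ]
scene plate_rear [192. 281.] 0.67 [0.0089 0.1219 0.019 ]
scene plate_front [240. 251.] 0.95 [ 0.0015 -0.0071  0.019 ]
plate_rear [0.0035 0.1267 0.0255] 0.000730723587586923
plate_front [ 0.0014 -0.0051  0.0225] 0.0023349689260305406
```

View pics/m5.png

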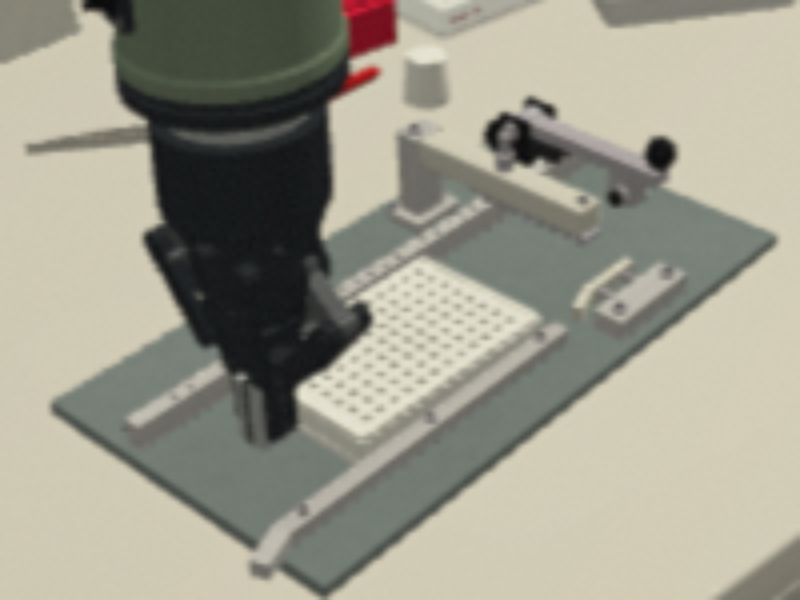

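The fingers are just behind the plate's rear face at about (290,420), and the track is clear up to the black stop tip at (615,195).

>>> arm_command(deltas=[[[-0.1,0,0.1],[0,0,0],0],[[-0.1,0,0.1],[0,0,0],0],[[-0.2,0,0.1],[0,0,0],0],[[-0.2,0,0],[0,0,0],0],[[-0.2,0,0],[0,0,0],0],[[-0.2,0,0],[0,0,0],0],[[-0.2,0,0],[0,0,0],0],[[-0.2,0,0],[0,0,0],0],[[-0.2,0,0],[0,0,0],0],[[-0.2,0,0],[0,0,0],0],[[-0.2,0,0],[0,0,0],0]])

```text
clock: 12.4
position: [0.4969, 0.1552, 0.1897]
tool_rot: [-3.142, -0.0, 1.698]
force: [0.4, 0.1, 0.4]
grip_width: 0.0003
finger_force: 0.2
```

>>> arm_command(deltas=[[[-0.2,0,0],[0,0,0],0],[[-0.2,0,0],[0,0,0],0],[[-0.2,0,0],[0,0,0],0],[[-0.2,0,0],[0,0,0],0],[[-0.2,0,0],[0,0,0],0],[[-0.2,0,0],[0,0,0],0],[[-0.2,0,0],[0,0,0],0],[[-0.2,0,0],[0,0,0],0],[[-0.2,0,0],[0,0,0],0],[[-0.2,0,0],[0,0,0],0]])

```text
clock: 13.4
position: [0.4995, 0.1356, 0.1897]
tool_rot: [3.141, -0.0, 1.698]
force: [0.2, 3.7, -1.3]
grip_width: 0.0001
finger_force: 1.5
```

>>> arm_command(deltas=[[[-0.25,0,0],[0,0,0],0],[[-0.25,0,0],[0,0,0],0],[[-0.25,0,0],[0,0,0],0],[[-0.25,0,0],[0,0,0],0],[[-0.25,0,0],[0,0,0],0],[[-0.25,0,0],[0,0,0],0],[[-0.25,0,0],[0,0,0],0],[[-0.25,0,0],[0,0,0],0],[[-0.25,0,0],[0,0,0],0],[[-0.25,0,0],[0,0,0],0]])

```text
clock: 14.4
position: [0.5027, 0.1105, 0.1897]
tool_rot: [3.142, -0.0, 1.698]
force: [0.6, 3.2, 0.7]
grip_width: 0.0001
finger_force: 1.4
```

```bash
python3 c.py 6 plate_rear,plate_front,stop_block,jaw side,scene
```

```text
14.4 pos [0.5027 0.1105 0.1897] rot [ 3.1415 -0.      1.6978] tcp track [0.0003 0.0781 0.1897] [0.588  3.1822 0.6594] 0.00013205944991320233
side plate_rear [196. 187.] 0.93 [0.0174 0.0755 0.019 ]
side plate_front [215. 202.] 0.91 [ 0.0173 -0.0539  0.019 ]
side stop_block [221. 212.] 0.52 
side jaw [194. 205.] 0.95 [-0.0431 -0.0335  0.0165]
scene plate_rear [214. 268.] 0.94 [0.0048 0.0672 0.019 ]
scene plate_front [258. 239.] 0.96 [ 0.0017 -0.0652  0.019 ]
scene stop_block [272. 229.] 0.55 
scene jaw [269. 252.] 0.8 [-0.0441 -0.0459  0.0165]
plate_rear [0.0096 0.0659 0.0206] 0.004632849979199443
plate_front [ 0.0067 -0.0662  0.0221] 0.0057301707814733935
stop_block [ 0.0027 -0.1164  0.0184] 0.001020741667121257
jaw [-0.0471 -0.0416  0.0207] 0.000512350206507579
```

>>> arm_command(deltas=[[[-0.2,0,0],[0,0,0],0],[[-0.2,0,0],[0,0,0],0],[[-0.2,0,0],[0,0,0],0],[[-0.2,0,0],[0,0,0],0],[[-0.2,0,0],[0,0,0],0],[[-0.2,0,0],[0,0,0],0],[[-0.2,0,0],[0,0,0],0],[[-0.2,0,0],[0,0,0],0],[[-0.2,0,0],[0,0,0],0],[[-0.1,0,0],[0,0,0],0]])

```text
clock: 15.9
position: [0.5051, 0.0916, 0.1897]
tool_rot: [-3.142, 0.0, 1.698]
force: [0.5, 2.4, -0.6]
grip_width: -0.0003
finger_force: 1.1
```

```bash
python3 c.py 7 plate_front,stop_block side,scene
python3 - <<'E'
import cv2,numpy as np
b=cv2.resize(cv2.imread('pics/scene7.png')[200:275,220:320],(800,600),interpolation=cv2.INTER_CUBIC);cv2.imwrite('pics/m7.png',b)
E
```

```text
15.9 pos [0.5051 0.0916 0.1897] rot [-3.1416  0.0001  1.6976] tcp track [0.0004 0.059  0.1897] [ 0.4598  2.4232 -0.5551] -0.00030450997135316073
side plate_front [216. 209.] 0.69 [-0.0021 -0.0957  0.019 ]
side stop_block [221. 212.] 0.62 
scene plate_front [262. 236.] 0.87 [ 0.0027 -0.0812  0.019 ]
scene stop_block [273. 228.] 0.62 
plate_front [ 0.0047 -0.0854  0.0142] 0.001910849626364162
stop_block [ 0.0014 -0.1198  0.0207] 0.0014566902531163864
```

View pics/m7.png

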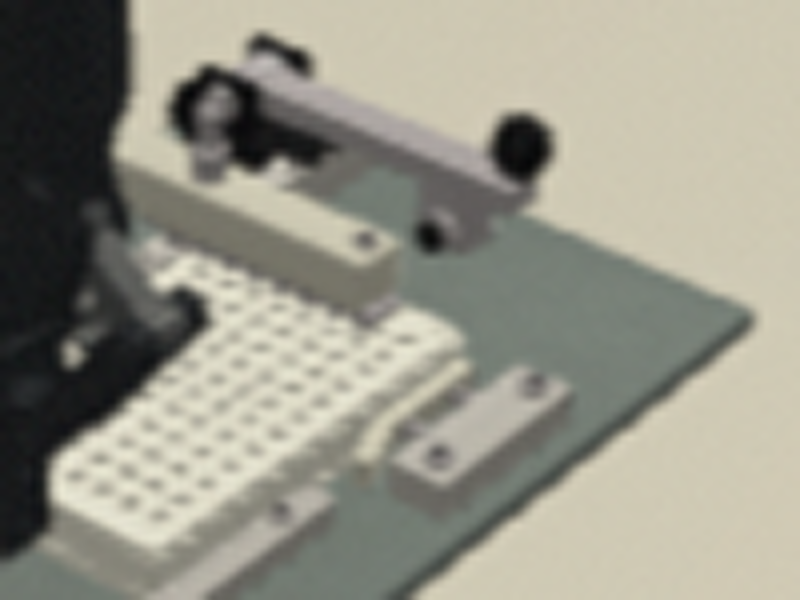

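The tip shows at crop (428,237) and the plate's front corner at (465,335), so there is still a gap. I'll size it.

Run:
```python
from c import *
f=bot.grab_frame('scene');c=P(f)
for uv,z in [((220+422/8,200+240/8),.0205),((220+433/8,200+235/8),.0205),((220+462/8,200+330/8),.026)]: print(T(onz(c,uv,z)))
```

```text
[-0.0013 -0.1125  0.0205]
[-0.0021 -0.1165  0.0205]
[-0.0418 -0.0776  0.026 ]
```

>>> arm_command(deltas=[[[-0.1,0,0],[0,0,0],0],[[-0.1,0,0],[0,0,0],0],[[0,0,0],[0,0,0],0]])

```text
clock: 16.55
position: [0.5054, 0.0898, 0.1897]
tool_rot: [3.141, -0.0, 1.698]
force: [0.3, 2.7, -0.5]
grip_width: 0.0001
finger_force: 0.6
```

>>> arm_command(deltas=[[[-0.1,0,0],[0,0,0],0],[[-0.1,0,0],[0,0,0],0],[[-0.1,0,0],[0,0,0],0],[[-0.1,0,0],[0,0,0],0],[[-0.1,0,0],[0,0,0],0],[[-0.1,0,0],[0,0,0],0],[[-0.1,0,0],[0,0,0],0],[[-0.1,0,0],[0,0,0],0],[[-0.1,0,0],[0,0,0],0],[[-0.1,0,0],[0,0,0],0],[[-0.1,0,0],[0,0,0],0],[[-0.1,0,0],[0,0,0],0],[[-0.1,0,0],[0,0,0],0],[[-0.1,0,0],[0,0,0],0]])

```text
clock: 17.95
position: [0.5071, 0.0759, 0.1897]
tool_rot: [-3.142, -0.0, 1.698]
force: [0.4, 2.4, -0.4]
grip_width: 0.0002
finger_force: 1.0
```

Run:
```python
from c import *
s=bot.observe();print(T(s['position']),s['clock'],s['force'])
f=bot.grab_frame('scene');b=cv2.resize(f['frame'][205:255,240:300,::-1],(720,600),interpolation=cv2.INTER_CUBIC);cv2.imwrite('pics/m8.png',b)
```

```text
[0.0004 0.0432 0.1897] 17.95 [ 0.43    2.374  -0.4232]
```

View pics/m8.png

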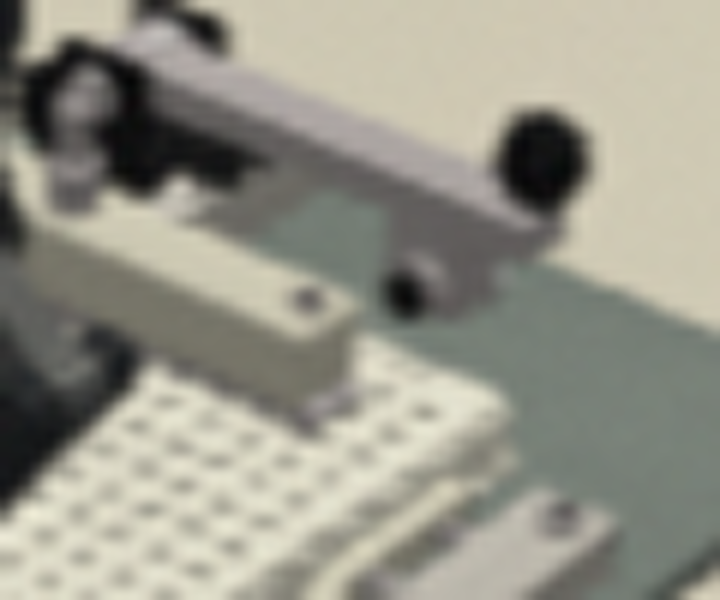

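The front edge runs from (370,335) to (505,405) with the tip at (405,292), so a gap of 15 mm or so remains.

>>> arm_command(deltas=[[[-0.08,0,0],[0,0,0],0],[[-0.08,0,0],[0,0,0],0],[[-0.08,0,0],[0,0,0],0],[[-0.08,0,0],[0,0,0],0],[[-0.08,0,0],[0,0,0],0],[[-0.08,0,0],[0,0,0],0],[[-0.08,0,0],[0,0,0],0],[[-0.08,0,0],[0,0,0],0]])

```text
clock: 18.8
position: [0.5079, 0.0696, 0.1897]
tool_rot: [-3.142, -0.0, 1.698]
force: [1.2, 2.3, 0.4]
grip_width: 0.0005
finger_force: 1.0
```

Run:
```python
from c import *
s=bot.observe();print(T(s['position']),s['clock'],R.from_euler('z',-.124).apply(s['force']))
f=bot.grab_frame('scene');c=P(f)
# reference: project expected plate-front top edge mid & corner, plus tip candidates
yf=T(s['position'])[1]-.011-.128
Ti=lambda p:R.from_euler('z',y).apply(p)+O
for p in [(0,yf,.026),(-.043,yf,.026),(0,yf,.0205)]: print(proj(c,Ti(p)))
print(bot.mark_of('plate_front',f)[:1])
```

```text
[0.0004 0.0368 0.1897] 18.8 [1.4667 2.1816 0.3991]
[269.4398 229.6253]
[285.1323 236.5005]
[269.4133 231.728 ]
[{'at': [270.6, 232.2], 'p': 0.89}]
```

>>> arm_command(deltas=[[[-0.08,0,0],[0,0,0],0],[[-0.08,0,0],[0,0,0],0],[[-0.08,0,0],[0,0,0],0],[[0,0,0],[0,0,0],0]])

```text
clock: 19.3
position: [0.5082, 0.0671, 0.1897]
tool_rot: [-3.141, 0.0, 1.698]
force: [-0.2, 0.9, -1.1]
grip_width: 0.0001
finger_force: 0.4
```

>>> arm_command(deltas=[[[-0.06,0,0],[0,0,0],0],[[-0.06,0,0],[0,0,0],0],[[-0.06,0,0],[0,0,0],0],[[0,0,0],[0,0,0],0]])

```text
clock: 19.7
position: [0.5084, 0.0654, 0.1897]
tool_rot: [-3.142, 0.0, 1.698]
force: [0.9, 0.9, -0.0]
grip_width: -0.0001
finger_force: 0.6
```

>>> arm_command(deltas=[[[-0.06,0,0],[0,0,0],0],[[-0.06,0,0],[0,0,0],0],[[-0.06,0,0],[0,0,0],0]])

```text
clock: 20.0
position: [0.5086, 0.0636, 0.1897]
tool_rot: [-3.142, -0.0, 1.698]
force: [0.2, 2.3, -0.1]
grip_width: -0.0001
finger_force: 1.1
```

>>> arm_command(deltas=[[[-0.06,0,0],[0,0,0],0],[[-0.06,0,0],[0,0,0],0],[[-0.06,0,0],[0,0,0],0]])

```text
clock: 20.3
position: [0.5088, 0.0618, 0.1897]
tool_rot: [-3.142, -0.0, 1.698]
force: [0.4, 3.1, -0.5]
grip_width: 0.0002
finger_force: 1.1
```

>>> arm_command(deltas=[[[-0.05,0,0],[0,0,0],0],[[-0.05,0,0],[0,0,0],0],[[-0.05,0,0],[0,0,0],0]])

```text
clock: 20.6
position: [0.509, 0.0604, 0.1897]
tool_rot: [-3.142, -0.0, 1.698]
force: [-0.0, 1.3, -0.3]
grip_width: -0.0001
finger_force: 1.2
```

>>> arm_command(deltas=[[[-0.05,0,0],[0,0,0],0],[[-0.05,0,0],[0,0,0],0],[[-0.05,0,0],[0,0,0],0]])

```text
clock: 20.9
position: [0.5092, 0.0589, 0.1897]
tool_rot: [-3.141, -0.0, 1.698]
force: [-0.4, 2.5, -1.0]
grip_width: -0.0005
finger_force: 1.2
```

>>> arm_command(deltas=[[[-0.05,0,0],[0,0,0],0],[[-0.05,0,0],[0,0,0],0],[[-0.05,0,0],[0,0,0],0]])

```text
clock: 21.2
position: [0.5094, 0.0574, 0.1897]
tool_rot: [-3.142, -0.0, 1.698]
force: [-1.0, 2.5, -1.0]
grip_width: 0.0003
finger_force: 1.2
```

>>> arm_command(deltas=[[[-0.05,0,0],[0,0,0],0],[[-0.05,0,0],[0,0,0],0],[[-0.05,0,0],[0,0,0],0]])

```text
clock: 21.5
position: [0.5096, 0.056, 0.1897]
tool_rot: [-3.142, -0.0, 1.698]
force: [-0.4, 4.7, 0.1]
grip_width: -0.0
finger_force: 2.2
```

>>> arm_command(deltas=[[[-0.04,0,0],[0,0,0],0],[[-0.04,0,0],[0,0,0],0]])

```text
clock: 21.7
position: [0.5097, 0.0554, 0.1897]
tool_rot: [-3.142, -0.0, 1.698]
force: [-0.7, 5.9, 0.2]
grip_width: -0.0001
finger_force: 2.9
```

>>> arm_command(deltas=[[[-0.02,0,0],[0,0,0],0],[[-0.02,0,0],[0,0,0],0]])

```text
clock: 21.9
position: [0.5097, 0.0551, 0.1897]
tool_rot: [-3.142, -0.0, 1.698]
force: [-1.1, 6.7, -0.4]
grip_width: 0.0
finger_force: 3.2
```

>>> arm_command(deltas=[[[-0.02,0,0],[0,0,0],0],[[0,0,0],[0,0,0],0]])

```text
clock: 22.1
position: [0.5097, 0.0549, 0.1897]
tool_rot: [-3.142, -0.0, 1.698]
force: [-0.8, 5.4, -1.0]
grip_width: 0.0004
finger_force: 3.2
```

>>> arm_command(deltas=[[[-0.02,0,0],[0,0,0],0],[[-0.02,0,0],[0,0,0],0]])

```text
clock: 22.3
position: [0.5098, 0.0547, 0.1897]
tool_rot: [-3.142, -0.001, 1.698]
force: [-2.2, 7.5, -0.6]
grip_width: 0.0001
finger_force: 3.7
```

>>> arm_command(deltas=[[[-0.02,0,0],[0,0,0],0],[[0,0,0],[0,0,0],0]])

```text
clock: 22.5
position: [0.5098, 0.0545, 0.1897]
tool_rot: [-3.142, -0.001, 1.698]
force: [-1.1, 7.7, 0.0]
grip_width: -0.0002
finger_force: 4.0
```

>>> arm_command(deltas=[[[-0.02,0,0],[0,0,0],0],[[0,0,0],[0,0,0],0]])

```text
clock: 22.7
position: [0.5098, 0.0545, 0.1897]
tool_rot: [-3.142, -0.001, 1.699]
force: [-2.0, 8.8, 0.2]
grip_width: 0.0
finger_force: 4.4
```

The position has stopped advancing while the force climbs, so the tip is fully in. I'll hold here.

>>> arm_command(deltas=[[[0,0,0],[0,0,0],0],[[0,0,0],[0,0,0],0],[[0,0,0],[0,0,0],0],[[0,0,0],[0,0,0],0],[[0,0,0],[0,0,0],0],[[0,0,0],[0,0,0],0],[[0,0,0],[0,0,0],0],[[0,0,0],[0,0,0],0],[[0,0,0],[0,0,0],0],[[0,0,0],[0,0,0],0],[[0,0,0],[0,0,0],0],[[0,0,0],[0,0,0],0]])

```text
clock: 23.9
position: [0.5098, 0.0545, 0.1897]
tool_rot: [-3.142, -0.001, 1.699]
force: [-2.3, 9.0, -0.4]
grip_width: 0.0002
finger_force: 4.4
```

Steady at 9 N. I'll back off slowly, then raise the arm.

>>> arm_command(deltas=[[[0.03,0,0],[0,0,0],0],[[0.05,0,0],[0,0,0],0],[[0.1,0,0],[0,0,0],0],[[0.3,0,0],[0,0,0],0],[[1.0,0,0],[0,0,0],0],[[2.0,0,0],[0,0,0],0],[[2.5,0,0],[0,0,0],0],[[0,0,-2.0],[0,0,0],0],[[0,0,-4.0],[0,0,0],0],[[0,0,-4.0],[0,0,0],0],[[0,0,-4.0],[0,0,0],0],[[0,0,0],[0,0,0],0]])

```text
clock: 25.1
position: [0.5031, 0.1139, 0.3343]
tool_rot: [3.135, -0.001, 1.698]
force: [0.2, -0.4, -1.2]
grip_width: 0.0003
finger_force: 0.0
```

```bash
python3 c.py 9 plate_rear,plate_front,stop_block,flag_knob wrist,side,scene
python3 - <<'E'
import cv2,numpy as np
b=cv2.resize(cv2.imread('pics/scene9.png')[200:300,200:320],(720,600),interpolation=cv2.INTER_CUBIC);cv2.imwrite('pics/m9.png',b)
E
```

```text
25.1 pos [0.5031 0.1139 0.3343] rot [ 3.1347 -0.0011  1.6978] tcp track [0.0012 0.0814 0.3343] [ 0.1825 -0.3659 -1.16  ] 0.00030241922812536404
wrist plate_rear [254. 303.] 0.54 [-0.0012 -0.0725  0.019 ]
wrist plate_front [255. 330.] 0.6 [ 0.0003 -0.1139  0.019 ]
side plate_rear [202. 193.] 0.93 [0.0096 0.022  0.019 ]
side plate_front [225. 210.] 0.95 [ 0.0162 -0.1124  0.019 ]
side stop_block [222. 213.] 0.75 
side flag_knob [218. 205.] 0.46 
scene plate_rear [233. 255.] 0.56 [0.0055 0.0122 0.019 ]
scene plate_front [274. 228.] 0.88 [ 0.0027 -0.122   0.019 ]
scene stop_block [271. 228.] 0.63 
scene flag_knob [284. 217.] 0.7 
plate_rear [-0.0006 -0.013   0.0385] 0.03434454176773151
plate_front [ 0.0046 -0.119   0.0204] 0.008073277782656055
stop_block [ 0.0062 -0.1191  0.0175] 0.002644874511944785
flag_knob [-0.0155 -0.131   0.0512] 0.0012132376841281199
```

View pics/m9.png

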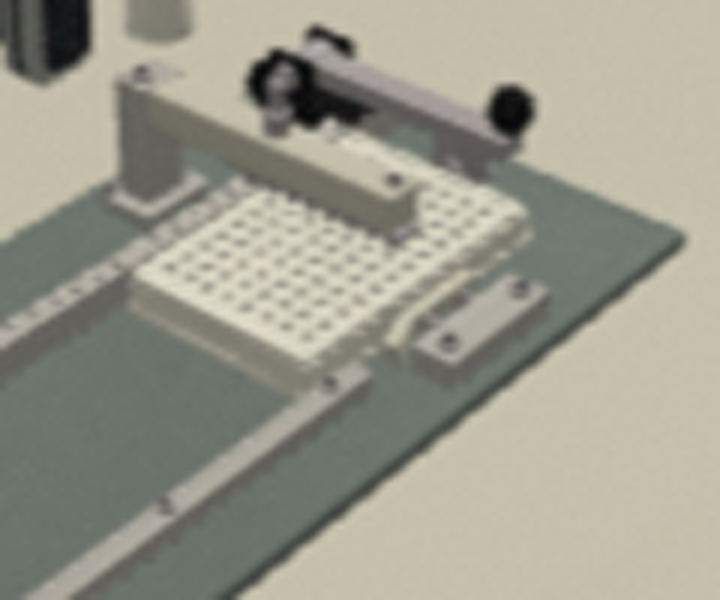

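The plate bears on the stop under the level flag, and its rear corner at (135,270) lies on the fence. Nothing touches it, so I'll hand in.

```bash
python3 -c "
from workcell import bot
print(bot.job_done())"
```

```text
the job is handed in; nothing more can be done
None
```

I flipped the flag fully down and slid the plate home. The stop's tip was pressed right in and held for over a second at a steady 9 N of total push. The last picture shows the plate against the stop and along the fence with the arm clear, and I handed the job in at about 25 s; no verdict came back.

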